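Fit a new coin cell in the kitchen scale

ROBOT

A 6-joint arm with a two-finger parallel gripper is mounted at the origin on a cart in front of the work surface, level with it; the furniture and walls round the work are solid. World frame = base frame: x ahead of the robot, y to its left, z up, the work surface at z = 0. Lengths are in m, angles in rad, forces in N, time in s.
With the tool pointing down it reaches from about 0.375 to 0.75 m from the base axis. Payload 9 kg.
Tool frame: the origin (TCP) lies at the very end of the fingers, on their centre line; the grasp point (between the pads) lies 19 mm behind it; z points along the fingers, y is the line along which they close (so a half turn about z gives the same grasp; the last joint's range is limited). The gripper opens to 85 mm and grips with 20 to 120 N. Pads are 22 mm wide; open, the fingers measure 114 mm over their backs; the gripper's body (76 mm by 85 mm) begins 54 mm behind the grasp point. The pads swing forward as they close: fully open they stand 13 mm farther back than shut.
Start: joints at [-1.477, 0.104, 0.097, 1.564, 0, 1.353], TCP at [0.184, -0.571, 0.231] pointing down, gripper open.
Joint ranges: [-2.99, 2.99], [-0.84, 1.86], [-1.1, 1.16], [-1.84, 2.11], [-1.51, 1.56], [-3.14, 3.14]. Speed limits (rad/s): [2.22, 2.22, 2.57, 3.14, 3.14, 3.14].

INTERFACE

Orientations are given as a 3x3 rotation matrix whose columns are the frame's x, y, z axes.
In Python, from workcell import manip gives the robot as it stands.
- The arm moves only by the tool step_arm, never from a script. Its argument "deltas" is a list of rows, each a list of 4 numbers: the shift along the tool's x, y, z normalised to -1 to 1, where 1 is 100 mm, then the turn about the tool's z normalised to -1 to 1, where 1 is 180 degrees. A call has 1 to 12 rows; each row shifts and turns the commanded pose from where the row before left it, along the tool's axes as they then stand; what a row does not reach is not made up. A row lasts 1/8 s, in which the tool goes at most 62.5 mm and 10.7 degrees, less where a joint would pass 70% of its speed; a pose out of reach is approached as far as the arm can. A call with a number of a shift or a turn outside -1 to 1 is refused whole. A call with a gripper value outside its range is refused whole. "grip" is the gripper's target within -1 to 1 (fully open at 1, half-way at 0, shut at -1), set as the call begins (left out, the last holds). The fingers move at their own pace and stop on an object; "newtons" is the grip in N (left out, the last holds). Time passes only in rows, so rows that do not move let the fingers close. It gives the time, the measured TCP pose, the force, the opening and the grip force at its end, in the units of the state.
- manip.sense(): the state, without advancing time (a new reading comes with each control period).
- manip.read_camera(name): name is "side" or "top" or "wrist"; returns the picture (400x640x3 uint8, red, green, blue); there is no depth.
- manip.camera_info(name): a dict with "camera_matrix" (3x3 intrinsics, pixels), "dist" ([k1, k2, p1, p2, k3] as OpenCV has them; the pictures are not rectified), "xyz" and "orientation" of the camera in the world. Camera axes: x right, y down, z forward; pixel columns grow to the right and rows downward; lengths in m; the calibration is good to about 2 mm. A picture is of the moment at which its call begins: read the wrist's pose just before it. camera_info takes no time and is no camera call; for the wrist camera it gives the pose at the moment of the call.
- manip.close_job(): hands the job in; it is judged then, once.
The state is a dict: "t": time; "q": joint angles; "joint_vel": joint speeds; "tau": joint torques, N m; "eef_pos": TCP position; "ee_rot": TCP orientation; "ft_force": force on the tool from outside, world axes, zero at the start; "wrist_torque": the same for the moment, N m; "finger_gap": finger opening in m; "grasp_force": force on a finger pad.
Only numpy, scipy, OpenCV 4.12 (cv2) and the standard library are available. Lean on these libraries where they do the work, as an engineer would, in place of code of your own. Each camera call takes 0.05 s, during which the arm holds its last target. There are 200 camera calls.

TASK

Fit the new coin cell from the coaster into the kitchen scale: seat it fully down in the round pocket of the pulled-out battery tray (the pocket's exact place is best found by feel: slide the cell along the tray until it drops in), then push the tray all the way home. Be gentle: press and push lightly, do not force or jam anything, and leave the other things where they are.

Things in the scene. Friction and masses are not known exactly. Their poses are not given: they have to be found in the camera images.
- cell: the coin cell: a plain bright steel disc, 24.5 mm in diameter and 7.7 mm thick, 11 to 17 g, lying flat on a round wooden coaster (94 mm across, 5 mm thick, fixed to the worktop), not always at its middle. Origin: centre of its underside; z is its axis, up at the start.
- scale: the kitchen scale, fixed: a flat white case with a steel top, 160 mm along its x, 200 mm along its y, 28.5 mm high. Origin: centre of its underside on the worktop; z up. In the middle of its -x side is a slot; the battery tray sticks out of it along -x.
- slot (a point): mid-width of the slot's mouth, level with the tray's top (scale frame: x -80, y 0, z 14 mm); axes as the scale. The slot is 42 mm wide, its upper edge at z 18.8. The tray in it is a flat grey plate 38 mm wide, top at z 14, with an upright white pull lip across its outer end, 46 mm wide, 4 mm thick, z 5 to 19.5. It slides along x only, is stiff (about 6 N moves it) and stays where left.
- pocket_about (a point): a fixed point of the scale's frame (x -115, y 0, z 14 mm), not of the tray. How far the tray is out is not measured: its one round pocket is centred within 12 mm either way along x of this point, y 0. Pocket: 26.5 mm across (1 mm play round the cell), 5 mm deep, 1 mm chamfer. The lip's inner face is 60 mm beyond the pocket's centre, toward -x; flat plate between.
- cell_home (a point): where the centre of the cell's underside belongs at the end (scale frame: x -20, y 0, z 9 mm): tray home against its stop, lip against the case (inner face at x -80). A cell seated in the pocket has its underside at z 9 and its top at z 16.7, and passes into the slot; one lying on the plate (top at z 21.7) jams against the slot's upper edge.
- spoon: a teaspoon lying on the worktop, bystander, 130 x 26 x 11 mm; origin: centre of its underside
- tealight: a tealight candle in a metal cup, bystander, 38 mm across, 15 mm high; origin: centre of its underside
- cup: a small white cup, red inside, bystander, 62 x 92 x 51 mm; origin: centre of its underside
- peg: a wooden clothes peg, bystander, 15 x 72 x 12 mm; origin: centre of its underside
- pen: a white felt pen with a blue cap, bystander, 135 mm long, 17 mm thick; origin: centre of its underside

How it is judged:
By the outcome, as a careful person would: the job done as asked, in the order asked, and still so for the second after the job is handed in, with the robot touching nothing.
It also fails if it takes over 72 s, if anything falls off the work surface, if the arm or the gripper's body presses on something with over 40 N, if the wrist force passes 120 N, or if a joint passes its speed limit or range.

## Working session

There is one attempt and no reset: what is moved stays moved. The work goes in short steps, Python scripts to look and compute and a tool call to move; the robot and the scene stay as the last step left them, time stands still between calls to the robot, and variables do not carry over. Pictures are saved under pics/ and viewed, at most 10 in all, crops included, and the job is handed in when it is done.

Besides the shell and the picture viewer there is one more tool, called after "Call:" in YAML: its name, and indented under it one key for each argument. step_arm: Moves the arm, as the interface text tells. Its arguments: {"type":"object","properties":{"deltas":{"type":"array"},"grip":{"type":"number"},"newtons":{"type":"number"}},"required":["deltas"]}

```bash
mkdir -p pics; ls
python3 - <<'E'
from workcell import manip
import cv2
s=manip.sense()
for k in ("t","q","eef_pos","ee_rot","finger_gap","ft_force"): print(k,s[k])
for n in ("side","top"):
    im=manip.read_camera(n); cv2.imwrite(f"pics/{n}0.png",im[:,:,::-1])
    print(n,manip.camera_info(n))
E
```

```text
pics
t 0.0
q [-1.47670822e+00  1.04681159e-01  9.64592587e-02  1.56386054e+00
 -2.86674310e-05  1.35309878e+00]
eef_pos [ 0.1840264  -0.57074519  0.23052742]
ee_rot [[ 9.51787337e-01  3.06758606e-01 -1.49370208e-04]
 [ 3.06758540e-01 -9.51786512e-01  1.27773225e-03]
 [ 2.49786814e-04 -1.26194996e-03 -9.99999173e-01]]
finger_gap 0.08573485477523085
ft_force [-0.55034438 -0.1914321  -0.12190715]
side {'camera_matrix': array([[419.80806441,   0.        , 320.67820805],
       [  0.        , 419.80806441, 198.31757886],
       [  0.        ,   0.        ,   1.        ]]), 'dist': array([0.00714543, 0.        , 0.        , 0.        , 0.        ]), 'xyz': array([-0.05622948,  0.8872179 ,  0.66682988]), 'orientation': array([[-0.85553679, -0.23583287,  0.46091176],
       [-0.51722133,  0.42922295, -0.74043889],
       [-0.02321407, -0.87186611, -0.48919382]])}
top {'camera_matrix': array([[421.75524616,   0.        , 321.47245656],
       [  0.        , 421.75524616, 197.98338963],
       [  0.        ,   0.        ,   1.        ]]), 'dist': array([-0.08410865,  0.        ,  0.        ,  0.        ,  0.        ]), 'xyz': array([ 0.48380926, -0.0444635 ,  1.13065547]), 'orientation': array([[-0.0078096 , -0.99959221,  0.02746663],
       [-0.999651  ,  0.00849737,  0.02501357],
       [-0.02523677, -0.0272617 , -0.99930971]])}
```

View pics/top0.png

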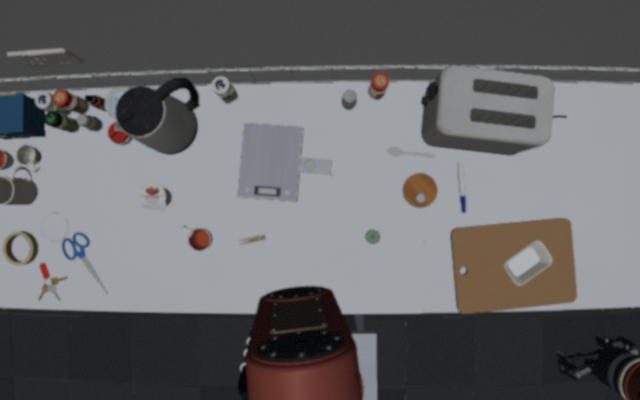

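View pics/side0.png

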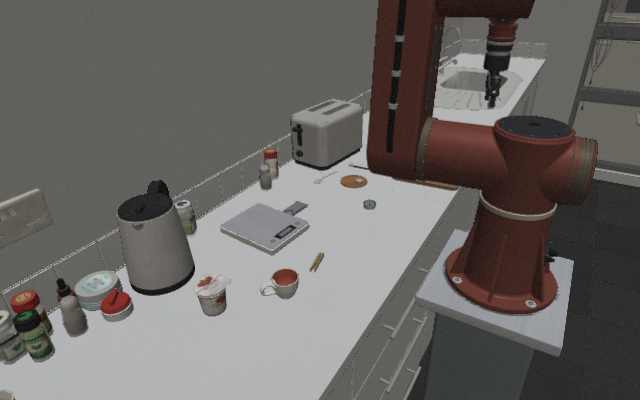

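The top view shows the scale at about (270,162), with the tray pointing right and its lip near (332,167). The coaster is at (420,190) with the cell at (421,198). The side view agrees. Next I'll measure with masks.

```bash
cat > h.py <<'E'
import numpy as np, cv2
from workcell import manip
def ray(px,ci):
    p=cv2.undistortPoints(np.array(px,float).reshape(-1,1,2),ci["camera_matrix"],ci["dist"]).reshape(-1,2)
    return np.c_[p,np.ones(len(p))]@np.array(ci["orientation"]).T
def onplane(px,ci,z):
    d=ray(px,ci); o=np.array(ci["xyz"]); return o+d*((z-o[2])/d[:,2])[:,None]
def proj(P,ci):
    R=np.array(ci["orientation"]); p=(np.atleast_2d(P)-ci["xyz"])@R
    return cv2.projectPoints(p,np.zeros(3),np.zeros(3),ci["camera_matrix"],ci["dist"])[0].reshape(-1,2)
E
python3 - <<'E'
from h import *
im=cv2.imread("pics/top0.png"); ci=manip.camera_info("top")
hsv=cv2.cvtColor(im,cv2.COLOR_BGR2HSV)
m=np.zeros(im.shape[:2],np.uint8); m[165:215,395:445]=255
cm=cv2.inRange(hsv,(5,80,60),(25,255,255))&m
c=max(cv2.findContours(cm,0,2)[0],key=cv2.contourArea)
(e,_),=[cv2.minEnclosingCircle(c)]; print("coaster",e,_,onplane([e],ci,.005))
ins=np.zeros_like(m); cv2.drawContours(ins,[cv2.convexHull(c)],-1,255,-1)
ins=cv2.erode(ins,np.ones((3,3)))
cell=cv2.inRange(hsv,(0,0,90),(180,70,255))&ins
c=max(cv2.findContours(cell,0,2)[0],key=cv2.contourArea); M=cv2.moments(c); e=(M['m10']/M['m00'],M['m01']/M['m00']); print("cell",e,cv2.contourArea(c),onplane([e],ci,.0115))
g=cv2.cvtColor(im,cv2.COLOR_BGR2GRAY); print(g[140,225:320]); print(g[166,295:340])
crop=np.hstack([cv2.resize(im[115:210,230:340],None,fx=4,fy=4,interpolation=2),cv2.resize(im[140:235,380:470],None,fx=4,fy=4,interpolation=2)])
cv2.imwrite("pics/c1.png",crop)
E
```

```text
coaster (419.71429443359375, 190.0) 16.490659713745117 [[ 0.53383302 -0.27872317  0.005     ]]
cell (420.0692307692308, 197.63076923076923) 65.0 [[ 0.51328193 -0.27802052  0.0115    ]]
[161 162 162 162 162 161 162 162 162 162 162 162 162 162 163 162 158 149
 139 132 128 129 128 128 128 129 130 129 130 129 130 131 131 130 131 131
 131 130 130 129 130 129 131 130 130 130 129 128 128 129 129 128 129 129
 127 127 128 128 127 128 127 128 129 129 130 129 130 130 130 128 128 127
 129 130 130 131 128 129 149 161 161 161 162 162 162 162 162 162 161 162
 163 161 162 162 162]
[130 132 133 137 141 142 144 142 140 133 134 139 141 139 138 138 139 141
 140 137 138 142 144 144 143 143 144 144 144 144 143 143 144 145 145 144
 147 155 163 164 163 163 162 163 163]
```

View pics/c1.png

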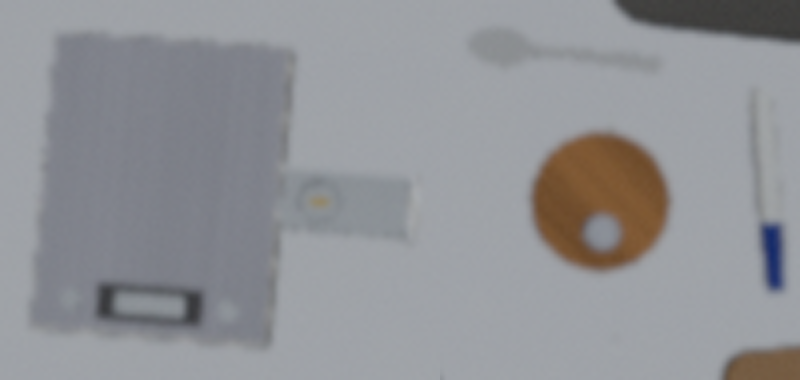

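The crop shows the pocket clearly, with its contact spot at crop (320,200), i.e. pixel (310,165). The scale corners are sharp, the lip is near pixel 333, and the cell is at pixel (420,198).

Run:
```python
from h import *
im=cv2.imread("pics/top0.png"); ci=manip.camera_info("top")
# steel top: bluish darker than tray
b=im.astype(int); m=((b[...,1]<137)).astype(np.uint8)*255
r=np.zeros_like(m); r[110:215,230:306]=255; m&=r
m=cv2.morphologyEx(m,cv2.MORPH_CLOSE,np.ones((9,9))); 
c=max(cv2.findContours(m,0,2)[0],key=cv2.contourArea)
P=onplane(c.reshape(-1,2),ci,.0285)[:,:2]
rc=cv2.minAreaRect((P*1000).astype(np.float32)); print(rc)
man=np.array([(57,33),(295,48),(270,347),(30,325)])/4+[230,115]-.375
Q=onplane(man,ci,.0285); print(Q, Q.mean(0))
ex=(Q[0]+Q[3]-Q[1]-Q[2]); print("scale x dir deg",np.degrees(np.arctan2(ex[1],ex[0])))
ey=(Q[3]+Q[2]-Q[0]-Q[1]); print("scale y dir deg",np.degrees(np.arctan2(ey[1],ey[0])))
print("pocket",onplane([np.array((320,200))/4+[229.6,114.6]],ci,.010),"lip",onplane([np.array((412,210))/4+[229.6,114.6]],ci,.0195))
```

```text
((610.845703125, 110.70787048339844), (171.4755401611328, 197.11923217773438), 85.1334228515625)
[[0.71534345 0.18765365 0.0285    ]
 [0.70273654 0.02938828 0.0285    ]
 [0.50575905 0.04697919 0.0285    ]
 [0.52155766 0.20562581 0.0285    ]] [0.61134918 0.11741173 0.0285    ]
scale x dir deg 84.87814059806276
scale y dir deg 174.7998796780016
pocket [[0.60398459 0.01457842 0.01      ]] lip [[ 0.59569971 -0.0466871   0.0195    ]]
```

Call:
step_arm:
  deltas:
    - [0.5,-0.22,0.06,0]
    - [0.5,-0.22,0.06,0]
    - [0.5,-0.22,0.06,0]
    - [0.5,-0.22,0.06,0]
    - [0.5,-0.22,0.06,0]
    - [0.5,-0.22,0.06,0]
    - [0.5,-0.22,0.06,0]
    - [0.5,-0.22,0.06,0]
  grip: -0.05
  newtons: 25

```text
t: 1.1
eef_pos: [0.5119, -0.2794, 0.1828]
ee_rot: [[0.952, 0.307, -0.0], [0.307, -0.952, 0.0], [-0.0, -0.0, -1.0]]
ft_force: [-0.1, -1.0, 0.0]
finger_gap: 0.0408
grasp_force: 0.0
```

Call:
step_arm:
  deltas:
    - [0,0,0,-0.053]
    - [0,0,0,-0.053]
    - [0,0,0,-0.053]
    - [0,0,0,-0.053]
    - [0,0,0,-0.053]
    - [0,0,0,-0.053]
    - [0,0,0,-0.053]
    - [0,0,0,0]
    - [0,0,0,0]

```text
t: 2.22
eef_pos: [0.5107, -0.2808, 0.1831]
ee_rot: [[0.097, 0.995, -0.0], [0.995, -0.097, 0.0], [0.0, -0.0, -1.0]]
ft_force: [0.8, 0.1, 0.6]
finger_gap: 0.0404
grasp_force: 0.0
```

```bash
cat >> h.py <<'E'
def state():
    s=manip.sense(); R=np.array(s["ee_rot"])
    print("t",round(s["t"],2),"tcp",np.round(s["eef_pos"],4),"yaw",round(float(np.degrees(np.arctan2(R[1,0],R[0,0]))),2),"F",np.round(s["ft_force"],2),"gap",round(s["finger_gap"],4),"gf",round(s["grasp_force"],1)); return s,R
def togo(target,R,s):
    print("tool delta mm",np.round(R.T@(np.array(target)-s["eef_pos"])*1000,1))
def snap(name,n):
    ci=manip.camera_info(n); im=manip.read_camera(n)[:,:,::-1].copy(); cv2.imwrite(f"pics/{name}.png",im); return im,ci
E
python3 - <<'E'
from h import *
s,R=state(); print(R)
im,ci=snap("w1","wrist"); print(ci["xyz"],ci["orientation"],ci["camera_matrix"][0,0])
print(proj([.5133,-.278,.0127],ci))
E
```

```text
t 2.23 tcp [ 0.5107 -0.2808  0.1831] yaw 84.44 F [0.8  0.12 0.63] gap 0.0404 gf 0.0
[[ 9.69663670e-02  9.95287610e-01 -3.10090458e-04]
 [ 9.95287648e-01 -9.69663148e-02  1.79459674e-04]
 [ 1.48545661e-04 -3.26030755e-04 -9.99999936e-01]]
[ 0.51814904 -0.20493797  0.32617411] [[ 9.95215039e-01 -9.31150451e-02 -2.96076930e-02]
 [-9.77073293e-02 -9.50121679e-01 -2.96179123e-01]
 [-5.52178612e-04  2.97654806e-01 -9.54673406e-01]] 336.8574782779408
[[324.44763072 181.73898603]]
```

View pics/w1.png

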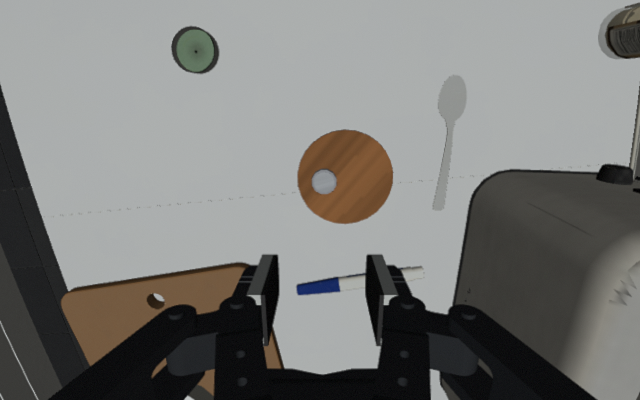

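The wrist view shows the cell at (324,181) on the coaster, where the top camera predicted it, with the fingertips at the bottom. I'll refine the position.

Run:
```python
from h import *
im=cv2.imread("pics/w1.png"); ci=manip.camera_info("wrist"); s,R=state()
hsv=cv2.cvtColor(im,cv2.COLOR_BGR2HSV)
m=cv2.inRange(hsv,(0,0,80),(180,90,255)); r=np.zeros_like(m); cv2.circle(r,(330,180),33,255,-1); m&=r
c=max(cv2.findContours(m,0,2)[0],key=cv2.contourArea); e=cv2.fitEllipse(c); print(e)
p=onplane([e[0]],ci,.0115)[0]; print(p)
togo([p[0],p[1],.06],R,s)
```

```text
t 2.27 tcp [ 0.5107 -0.2808  0.1831] yaw 84.47 F [-0.74 -0.35 -0.19] gap 0.0407 gf 0.0
((323.6372375488281, 181.3845977783203), (24.43270492553711, 25.226787567138672), 101.99211883544922)
[ 0.51258034 -0.27790729  0.0115    ]
tool delta mm [  3.1   1.6 123.1]
```

Run:
```python
from h import *
ci=manip.camera_info("wrist"); s,R=state()
for b in (0,.002,.004,.006,.01):
    print(b,[proj(s["eef_pos"]+R@np.array([x,y,-b]),ci).round(1).tolist() for x,y in ((.011,-.0203),(.011,.0203),(-.011,.0203))])
im=cv2.imread("pics/w1.png"); cv2.imwrite("pics/w1c.png",cv2.resize(im[235:335,240:400],None,fx=5,fy=5,interpolation=0))
```

```text
t 2.27 tcp [ 0.5107 -0.2808  0.1831] yaw 84.47 F [-0.74 -0.35 -0.19] gap 0.0407 gf 0.0
0 [[[278.2, 248.7]], [[365.7, 248.7]], [[363.8, 290.1]]]
0.002 [[[277.7, 250.5]], [[366.2, 250.5]], [[364.3, 292.3]]]
0.004 [[[277.2, 252.4]], [[366.8, 252.3]], [[364.8, 294.6]]]
0.006 [[[276.6, 254.3]], [[367.3, 254.3]], [[365.3, 296.9]]]
0.01 [[[275.4, 258.3]], [[368.5, 258.2]], [[366.4, 301.8]]]
```

Call:
step_arm:
  deltas:
    - [0.015,0.01,0.25,0]
    - [0.015,0.007,0.3,0]
    - [0,0,0.35,0]
    - [0,0,0.3,0]
    - [0,0,0.2,0]
    - [0,0,0,0]
    - [0,0,0,0]

```text
t: 3.15
eef_pos: [0.5134, -0.2786, 0.0446]
ee_rot: [[0.094, 0.996, 0.001], [0.996, -0.094, -0.001], [-0.001, 0.001, -1.0]]
ft_force: [0.4, -0.2, -0.2]
finger_gap: 0.0404
grasp_force: 0.0
```

View pics/w1c.png

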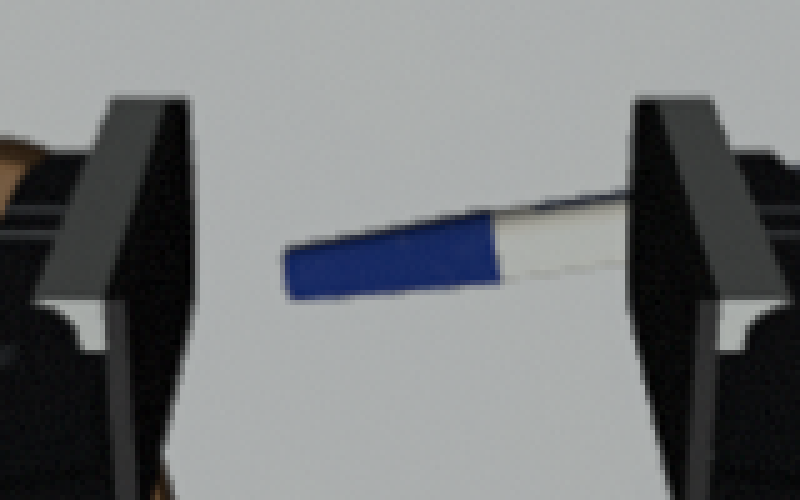

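The crop shows the fingertips about 5 mm behind the TCP at a 40 mm gap, so I expect roughly 2.7 mm at cell width. I'll descend to TCP z of about 6 mm and grip.

Call:
step_arm:
  deltas:
    - [0.006,-0.008,0.15,0]
    - [0,0,0.14,0]
    - [0,0,0.08,0]
    - [0,0,0.015,0]
    - [0,0,0,0]
    - [0,0,0,0]

```text
t: 3.9
eef_pos: [0.5123, -0.2777, 0.0053]
ee_rot: [[0.093, 0.996, 0.001], [0.996, -0.093, -0.001], [-0.001, 0.001, -1.0]]
ft_force: [-0.6, 0.6, 1.0]
finger_gap: 0.0402
grasp_force: 0.0
```

Call:
step_arm:
  deltas:
    - [0,0,0,0]
    - [0,0,0,0]
    - [0,0,0,0]
    - [0,0,0,0]
    - [0,0,0,0]
  grip: -1
  newtons: 25

```text
t: 4.53
eef_pos: [0.5123, -0.2776, 0.0054]
ee_rot: [[0.093, 0.996, 0.001], [0.996, -0.093, -0.001], [-0.001, 0.001, -1.0]]
ft_force: [-1.1, 1.4, 5.4]
finger_gap: 0.023
grasp_force: 24.7
```

Call:
step_arm:
  deltas:
    - [0,0,-0.05,0]
    - [0,0,-0.15,0]
    - [0,0,-0.3,0]
    - [0,0,-0.3,0]
    - [0,0,0,0]

```text
t: 5.15
eef_pos: [0.5136, -0.2787, 0.0885]
ee_rot: [[0.093, 0.996, 0.004], [0.996, -0.093, -0.004], [-0.003, 0.004, -1.0]]
ft_force: [0.4, 0.9, -0.2]
finger_gap: 0.023
grasp_force: 24.5
```

Run:
```python
from h import *
s,R=state()
im,ci=snap("w2","wrist"); t=proj(s["eef_pos"],ci)[0]; print(t)
u,v=t.astype(int); cv2.imwrite("pics/w2c.png",cv2.resize(im[v-45:v+75,u-75:u+75],None,fx=5,fy=5,interpolation=0))
```

```text
t 5.15 tcp [ 0.5136 -0.2787  0.0885] yaw 84.65 F [ 0.37  0.85 -0.15] gap 0.023 gf 24.5
[322.03436764 270.01773664]
```

View pics/w2c.png

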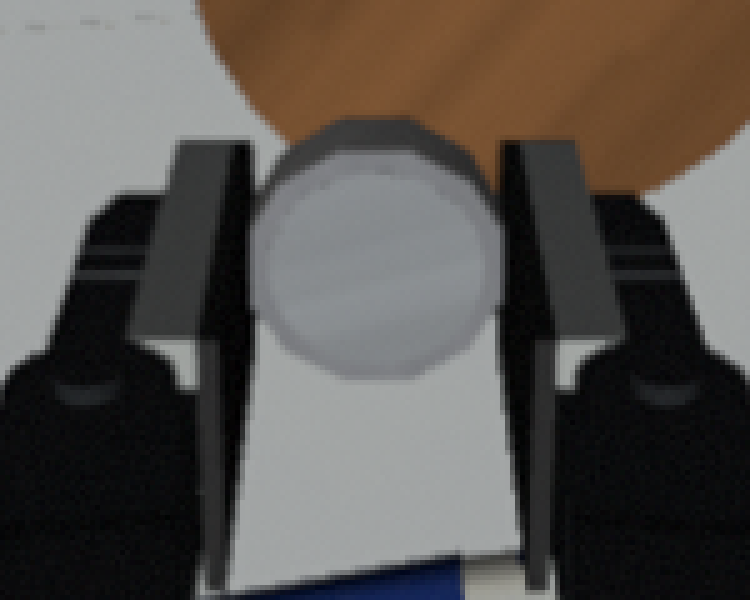

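The cell is held level between the pads, with its top disc centred at crop (375,265). I'll carry it over the tray to a spot short of the pocket and look there.

Call:
step_arm:
  deltas:
    - [0.3,0.06,0,0]
    - [0.5,0.12,0,0]
    - [0.55,0.14,0,0]
    - [0.5,0.12,0,0]
    - [0.46,0.12,0,0]
    - [0.3,0.07,0,0]
    - [0,0,0,0]
    - [0,0,0,0]
    - [0,0,0,0]

```text
t: 6.32
eef_pos: [0.5987, -0.0244, 0.0845]
ee_rot: [[0.095, 0.996, -0.001], [0.996, -0.095, -0.0], [-0.0, -0.001, -1.0]]
ft_force: [-0.4, -0.3, -0.3]
finger_gap: 0.0227
grasp_force: 24.6
```

Run:
```python
from h import *
s,R=state()
im,ci=snap("w3","wrist"); t=proj(s["eef_pos"],ci)[0]; print(t)
print("pocket exp",proj([.604,.0146,.012],ci))
cv2.imwrite("pics/w3c.png",cv2.resize(im[40:330,180:480],(780,754*1))[:600] if 0 else cv2.resize(im[60:300,170:490],None,fx=2.5,fy=2.5,interpolation=2))
```

```text
t 6.33 tcp [ 0.5987 -0.0244  0.0845] yaw 84.57 F [-0.38 -0.29 -0.29] gap 0.0227 gf 24.6
[321.99982602 269.9738437 ]
pocket exp [[324.42367047 161.43975324]]
```

View pics/w3c.png

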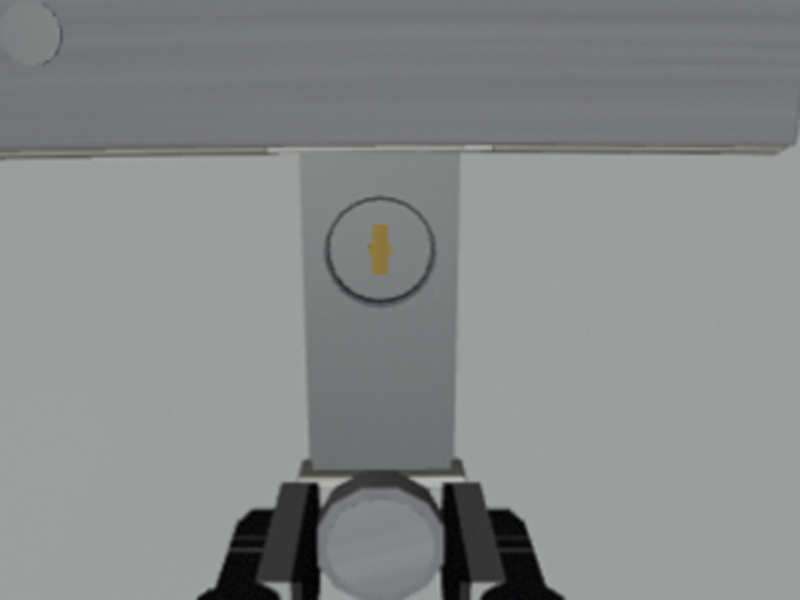

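The view shows the pocket circle at pixel (322.2,160), the tray edges nearly parallel to the image columns, and the lip just in front of the cell. Next I'll compute the offsets in tool axes.

Run:
```python
from h import *
s,R=state(); ci=manip.camera_info("wrist"); im=cv2.imread("pics/w3.png")
f=lambda p:np.array(p)/2.5+[170,60]-.3
def tool(p): return (R.T@(p-s["eef_pos"]))*1000
g=cv2.cvtColor(im,cv2.COLOR_BGR2GRAY)
for z in (.014,):
    print("pocket tool",tool(onplane([f((380.5,250))],ci,z)[0]),onplane([f((380.5,250))],ci,z))
    for p in ((301,160),(460,160),(309.5,450),(453.5,450)): print(p,tool(onplane([f(p)],ci,z)[0]))
zt=s["eef_pos"][2]-.0004+.0077
print("cell top tool",tool(onplane([f((380,548))],ci,zt)[0]), "edges",[tool(onplane([f(p)],ci,zt)[0]).round(1) for p in((380,492),(380,602),(317,545),(443,545))])
print("slot edge",tool(onplane([f((380,150))],ci,.0285)[0]))
print("row",g[220,285:360]);print("row",g[140,285:360])
```

```text
t 6.38 tcp [ 0.5989 -0.0244  0.0846] yaw 84.57 F [-0.26 -0.69 -0.07] gap 0.0228 gf 24.6
pocket tool [ 4.07212447e+01 -5.63590724e-02  7.06069968e+01] [[0.60263011 0.01617928 0.014     ]]
(301, 160) [ 63.23762267 -19.74951637  70.60837918]
(460, 160) [63.20585247 19.67076301 70.59870482]
(309.5, 450) [-14.41544185 -19.59633773  70.62025032]
(453.5, 450) [-14.44033754  19.94399297  70.61054542]
cell top tool [-0.64396219 -0.1691785  -7.29986001] edges [array([10.6, -0.2, -7.3]), array([-12. ,  -0.2,  -7.3]), array([ -0. , -11.6,  -7.3]), array([-0. , 11.3, -7.3])]
slot edge [66.33546694 -0.14909767 56.10309082]
row [157 156 157 156 156 157 156 145 125 115 115 116 115 115 116 115 116 115
 116 115 115 115 115 116 115 115 114 115 116 116 116 115 116 115 115 115
 115 115 114 115 117 115 115 115 115 115 116 115 115 115 115 115 115 115
 115 115 115 115 114 115 115 115 115 113 115 115 117 146 158 156 156 156
 156 157 156]
row [155 156 156 156 153 141 132 131 132 132 132 132 132 131 133 131 131 132
 132 132 132 132 132 132 132 132 129 113  99  85  77  84  96  99 102 111
 122 119 117 115 106  93  88  82  78  92 110 123 130 130 130 129 129 129
 129 130 130 128 129 129 129 130 128 129 128 128 128 128 138 153 157 157
 156 156 157]
```

Call:
step_arm:
  deltas:
    - [0.16,0.001,0.1,0]
    - [0.17,0,0.15,0]
    - [0,0,0.2,0]
    - [0,0,0.15,0]
    - [0,0,0.04,0]
    - [0,0,0,0]
    - [0,0,0,0]

```text
t: 7.25
eef_pos: [0.6029, 0.0091, 0.0215]
ee_rot: [[0.094, 0.996, 0.001], [0.996, -0.094, -0.0], [-0.0, 0.001, -1.0]]
ft_force: [1.1, 0.1, -0.9]
finger_gap: 0.0228
grasp_force: 24.6
```

Call:
step_arm:
  deltas:
    - [0,0,0.02,0]
    - [0,0,0.02,0]
    - [0,0,0.01,0]
    - [0,0,0,0]

```text
t: 7.75
eef_pos: [0.6022, 0.0094, 0.0157]
ee_rot: [[0.093, 0.996, -0.0], [0.996, -0.093, -0.0], [-0.0, -0.0, -1.0]]
ft_force: [-0.1, 1.2, 0.4]
finger_gap: 0.0231
grasp_force: 24.6
```

Call:
step_arm:
  deltas:
    - [0,0,0.008,0]
    - [0,0,0.006,0]
    - [0,0,0,0]

```text
t: 8.12
eef_pos: [0.6023, 0.0094, 0.0144]
ee_rot: [[0.093, 0.996, 0.0], [0.996, -0.093, -0.0], [-0.0, 0.0, -1.0]]
ft_force: [-1.0, 0.3, 0.3]
finger_gap: 0.0225
grasp_force: 24.5
```

Call:
step_arm:
  deltas:
    - [0,0,0.005,0]
    - [0,0,0.005,0]
    - [0,0,0,0]

```text
t: 8.5
eef_pos: [0.6024, 0.0095, 0.0141]
ee_rot: [[0.093, 0.996, 0.0], [0.996, -0.093, -0.0], [-0.0, 0.0, -1.0]]
ft_force: [-2.7, 2.4, 7.5]
finger_gap: 0.0226
grasp_force: 26.0
```

Contact came at TCP z 14.1 mm, as expected. I'll ease off slightly and slide toward the pocket.

Call:
step_arm:
  deltas:
    - [0.01,0,-0.002,0]
    - [0.01,0,0,0]
    - [0.01,0,0,0]
    - [0.01,0,0,0]
    - [0.01,0,0,0]
    - [0,0,0,0]

```text
t: 9.25
eef_pos: [0.6034, 0.014, 0.0141]
ee_rot: [[0.094, 0.996, 0.001], [0.996, -0.094, -0.001], [-0.001, 0.001, -1.0]]
ft_force: [-1.1, -3.9, 5.0]
finger_gap: 0.0228
grasp_force: 26.7
```

Call:
step_arm:
  deltas:
    - [0.01,0,0.002,0]
    - [0.01,0,0.002,0]
    - [0,0,0,0]

```text
t: 9.62
eef_pos: [0.6037, 0.0155, 0.0141]
ee_rot: [[0.094, 0.996, 0.001], [0.996, -0.094, -0.002], [-0.002, 0.002, -1.0]]
ft_force: [-1.7, -4.3, 8.3]
finger_gap: 0.023
grasp_force: 28.5
```

No drop yet. The tool has drifted about 1 mm in tool +y, so I'll correct that while advancing.

Call:
step_arm:
  deltas:
    - [0,-0.006,-0.002,0]
    - [0.005,-0.005,0,0]
    - [0.007,0,0,0]
    - [0,0,0,0]

```text
t: 10.12
eef_pos: [0.6028, 0.0171, 0.0141]
ee_rot: [[0.094, 0.996, 0.002], [0.996, -0.094, -0.001], [-0.001, 0.002, -1.0]]
ft_force: [1.3, -5.0, 6.4]
finger_gap: 0.0224
grasp_force: 28.3
```

Call:
step_arm:
  deltas:
    - [0.006,0,-0.001,0]
    - [0.006,0,0,0]
    - [0,0,0,0]

```text
t: 10.5
eef_pos: [0.6028, 0.0183, 0.0141]
ee_rot: [[0.094, 0.996, 0.001], [0.996, -0.094, -0.001], [-0.001, 0.001, -1.0]]
ft_force: [-0.3, -4.6, 6.5]
finger_gap: 0.0226
grasp_force: 27.6
```

Run:
```python
from h import *
s,R=state()
im,ci=snap("w4","wrist"); cv2.imwrite("pics/w4c.png",cv2.resize(im[190:340,240:400],None,fx=4,fy=4,interpolation=2))
print("pocket at w3 est",proj([.60263,.01618,.014],ci),"ring",proj([[.60263,.01618+.01325,.014],[.60263,.01618-.01325,.014]],ci))
```

```text
t 10.5 tcp [0.6028 0.0183 0.0141] yaw 84.63 F [-0.33 -4.61  6.45] gap 0.0226 gf 27.6
pocket at w3 est [[322.19835043 273.9131075 ]] ring [[319.51206365 248.59841008]
 [324.74548954 297.8716002 ]]
```

View pics/w4c.png

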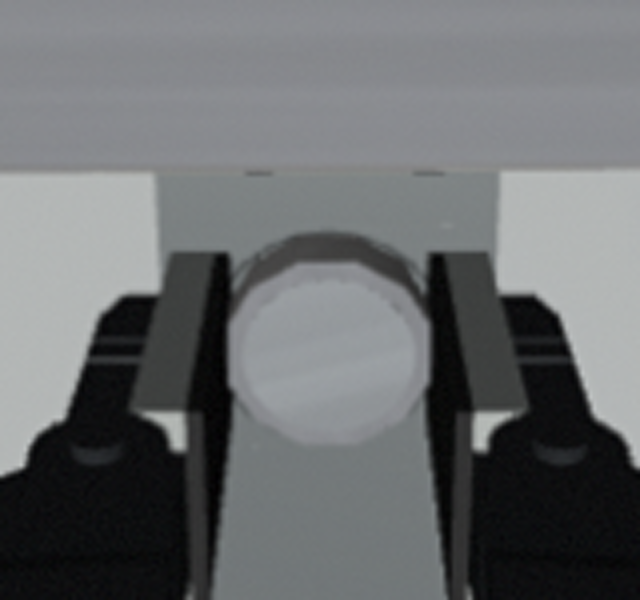

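The ring arc shows just around the cell's front edge, so the cell is over the pocket but about 1–1.5 mm too far in +x. I'll slide back slowly.

Call:
step_arm:
  deltas:
    - [-0.006,0,0,0]
    - [-0.006,0,0,0]
    - [0,0,0,0]

```text
t: 10.92
eef_pos: [0.6027, 0.0183, 0.0141]
ee_rot: [[0.093, 0.996, 0.002], [0.996, -0.093, 0.001], [0.001, 0.002, -1.0]]
ft_force: [1.4, 1.2, 7.2]
finger_gap: 0.023
grasp_force: 27.8
```

Call:
step_arm:
  deltas:
    - [-0.007,0,0,0]
    - [-0.005,0,0,0]
    - [0,0,0,0]

```text
t: 11.3
eef_pos: [0.6026, 0.0178, 0.0141]
ee_rot: [[0.092, 0.996, 0.002], [0.996, -0.092, 0.002], [0.002, 0.002, -1.0]]
ft_force: [0.8, 4.4, 7.0]
finger_gap: 0.0225
grasp_force: 28.2
```

Call:
step_arm:
  deltas:
    - [-0.005,0,0,0]
    - [-0.005,0,0,0]
    - [0,0,0,0]

```text
t: 11.68
eef_pos: [0.6025, 0.017, 0.0141]
ee_rot: [[0.092, 0.996, 0.002], [0.996, -0.092, 0.003], [0.003, 0.002, -1.0]]
ft_force: [1.5, 5.4, 6.8]
finger_gap: 0.0225
grasp_force: 28.6
```

TCP z has stayed at exactly plate height (14.1 mm). So the fingertips, level with the cell's underside, are riding on the plate and the held cell can't drop. I'll unload, centre over the pocket just above the plate, and then let go.

Call:
step_arm:
  deltas:
    - [0,0,-0.007,0]
    - [0,0,-0.005,0]
    - [0,0,0,0]
    - [0,0,0,0]

```text
t: 12.18
eef_pos: [0.6013, 0.0155, 0.0143]
ee_rot: [[0.093, 0.996, -0.001], [0.996, -0.093, -0.0], [-0.0, -0.001, -1.0]]
ft_force: [-0.3, -0.0, -0.1]
finger_gap: 0.0227
grasp_force: 24.6
```

Run:
```python
from h import *
s,R=state(); togo(np.array([.60263,.01618,.0144])+R@np.array([.0004,.0001,0]),R,s)
```

```text
t 12.18 tcp [0.6013 0.0155 0.0143] yaw 84.64 F [-0.33 -0.01 -0.11] gap 0.0227 gf 24.6
tool delta mm [ 1.2  1.3 -0.1]
```

Call:
step_arm:
  deltas:
    - [0,0,-0.002,0]
    - [0.006,0.007,0,0]
    - [0.006,0.006,0,0]
    - [0,0,0,0]
    - [0,0,0,0]

```text
t: 12.8
eef_pos: [0.6032, 0.0166, 0.0149]
ee_rot: [[0.093, 0.996, -0.0], [0.996, -0.093, -0.0], [-0.0, 0.0, -1.0]]
ft_force: [0.4, 0.2, 0.2]
finger_gap: 0.0229
grasp_force: 24.6
```

Run:
```python
from h import *
s,R=state(); togo(np.array([.60263,.01618,.0144])+R@np.array([.0004,.0001,0]),R,s)
```

```text
t 12.8 tcp [0.6032 0.0166 0.0149] yaw 84.64 F [0.38 0.16 0.2 ] gap 0.0229 gf 24.6
tool delta mm [-0.1 -0.4  0.5]
```

Call:
step_arm:
  deltas:
    - [0,-0.004,0.003,0]
    - [0,0,0,0]
    - [0,0,0,0]

```text
t: 13.18
eef_pos: [0.6028, 0.0166, 0.0146]
ee_rot: [[0.093, 0.996, 0.0], [0.996, -0.093, -0.0], [-0.0, 0.0, -1.0]]
ft_force: [-0.8, -0.6, 0.4]
finger_gap: 0.023
grasp_force: 24.6
```

Call:
step_arm:
  deltas:
    - [0,0,0,0]
    - [0,0,0,0]
    - [0,0,0,0]
    - [0,0,0,0]
  grip: -0.05

```text
t: 13.68
eef_pos: [0.6028, 0.0166, 0.0146]
ee_rot: [[0.093, 0.996, -0.0], [0.996, -0.093, -0.0], [-0.0, -0.0, -1.0]]
ft_force: [0.6, -0.5, -0.2]
finger_gap: 0.0403
grasp_force: 0.0
```

Call:
step_arm:
  deltas:
    - [0,0,-0.1,0]
    - [0,0,-0.3,0]
    - [-0.2,0,-0.3,0]
    - [-0.2,0,0,0]
    - [0,0,0,0]
    - [0,0,0,0]

```text
t: 14.42
eef_pos: [0.5984, -0.0229, 0.0837]
ee_rot: [[0.094, 0.996, -0.001], [0.996, -0.094, 0.001], [0.0, -0.001, -1.0]]
ft_force: [-0.8, 0.1, 1.0]
finger_gap: 0.0404
grasp_force: 0.0
```

Run:
```python
from h import *
s,R=state()
im,ci=snap("w5","wrist"); p=proj([.60263,.01618,.014],ci)[0]; print(p); u,v=p.astype(int)
cv2.imwrite("pics/w5c.png",cv2.resize(im[v-50:v+70,u-80:u+80],None,fx=5,fy=5,interpolation=2))
```

```text
t 14.43 tcp [ 0.5984 -0.0229  0.0837] yaw 84.63 F [-0.82  0.11  0.96] gap 0.0404 gf 0.0
[322.92743766 162.20769546]
```

View pics/w5c.png

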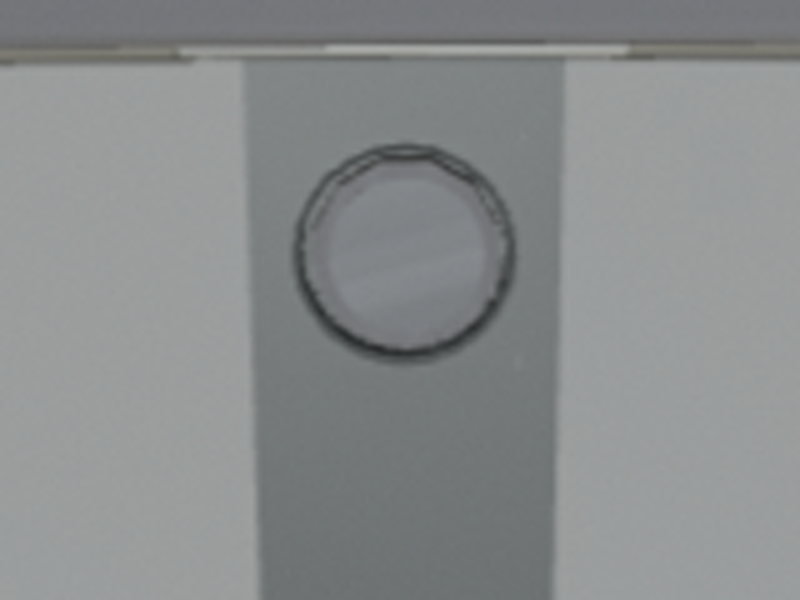

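The cell sits inside the pocket ring. I'll confirm it is fully seated with a light press using closed fingers; the top should be at z 16.7 mm.

Call:
step_arm:
  deltas:
    - [0.2,0.003,0,0]
    - [0.195,0.003,0.1,0]
    - [0,0,0.2,0]
    - [0,0,0.2,0]
    - [0,0,0.1,0]
    - [0,0,0.02,0]
    - [0,0,0,0]
    - [0,0,0,0]
  grip: -1

```text
t: 15.48
eef_pos: [0.6039, 0.0158, 0.0234]
ee_rot: [[0.094, 0.996, 0.001], [0.996, -0.094, -0.0], [-0.0, 0.001, -1.0]]
ft_force: [0.8, 0.8, -0.3]
finger_gap: -0.0003
grasp_force: 0.0
```

Call:
step_arm:
  deltas:
    - [0,0,0.015,0]
    - [0,0,0.01,0]
    - [0,0,0.006,0]
    - [0,0,0,0]

```text
t: 15.98
eef_pos: [0.6032, 0.0161, 0.0194]
ee_rot: [[0.093, 0.996, -0.0], [0.996, -0.093, -0.0], [-0.0, -0.0, -1.0]]
ft_force: [0.1, -0.1, -0.6]
finger_gap: -0.0002
grasp_force: 0.0
```

Call:
step_arm:
  deltas:
    - [0,0,0.01,0]
    - [0,0,0.01,0]
    - [0,0,0.006,0]
    - [0,0,0,0]

```text
t: 16.48
eef_pos: [0.6033, 0.0161, 0.0169]
ee_rot: [[0.093, 0.996, 0.0], [0.996, -0.093, -0.0], [-0.0, 0.0, -1.0]]
ft_force: [1.2, -0.2, -0.1]
finger_gap: -0.0001
grasp_force: 0.0
```

Call:
step_arm:
  deltas:
    - [0,0,0.004,0]
    - [0,0,0.004,0]
    - [0,0,0,0]

```text
t: 16.85
eef_pos: [0.6034, 0.0161, 0.0167]
ee_rot: [[0.093, 0.996, 0.0], [0.996, -0.093, -0.0], [-0.0, 0.0, -1.0]]
ft_force: [-2.7, 0.5, 7.1]
finger_gap: 0.0002
grasp_force: 3.3
```

The cell top is at 16.7 mm under 7 N, so it is fully seated. I'll lift, go round behind the lip, and lower.

Call:
step_arm:
  deltas:
    - [0,0,-0.1,0]
    - [0,0,-0.25,0]
    - [-0.3,-0.005,0,0]
    - [-0.4,0,0,0]
    - [-0.2,0,0,0]
    - [0,0,0,0]
    - [0,0,0,0]

```text
t: 17.73
eef_pos: [0.5945, -0.0727, 0.0511]
ee_rot: [[0.093, 0.996, -0.0], [0.996, -0.093, 0.0], [0.0, -0.0, -1.0]]
ft_force: [-0.0, -0.0, 0.5]
finger_gap: -0.0003
grasp_force: 0.0
```

Run:
```python
from h import *
s,R=state(); togo(np.array([.60263,.01618,.010])+R@np.array([-.090,.0002,0]),R,s)
```

```text
t 17.73 tcp [ 0.5945 -0.0727  0.0511] yaw 84.66 F [-0.04 -0.01  0.46] gap -0.0003 gf 0.0
tool delta mm [-0.7  0.1 41.1]
```

Call:
step_arm:
  deltas:
    - [0,0,0.2,0]
    - [0,0,0.15,0]
    - [0,0,0.06,0]
    - [0,0,0,0]
    - [0,0,0,0]

```text
t: 18.35
eef_pos: [0.5948, -0.0736, 0.0106]
ee_rot: [[0.093, 0.996, 0.001], [0.996, -0.093, -0.0], [-0.0, 0.001, -1.0]]
ft_force: [0.0, -0.3, -0.1]
finger_gap: 0.0001
grasp_force: 0.0
```

Call:
step_arm:
  deltas:
    - [0.04,0,0,0]
    - [0.03,0,0,0]
    - [0.03,0,0,0]
    - [0.02,0,0,0]
    - [0.02,0,0,0]
    - [0,0,0,0]

```text
t: 19.1
eef_pos: [0.5957, -0.0594, 0.0101]
ee_rot: [[0.093, 0.996, -0.0], [0.996, -0.093, -0.0], [-0.0, -0.0, -1.0]]
ft_force: [0.5, 0.1, 0.2]
finger_gap: 0.0002
grasp_force: 0.0
```

Call:
step_arm:
  deltas:
    - [0.015,0,0,0]
    - [0.02,0,0,0]
    - [0.02,0,0,0]
    - [0.02,0,0,0]
    - [0.02,0,0,0]
    - [0.02,0,0,0]

```text
t: 19.85
eef_pos: [0.5967, -0.0493, 0.0102]
ee_rot: [[0.094, 0.996, -0.0], [0.996, -0.094, -0.002], [-0.002, -0.0, -1.0]]
ft_force: [-2.6, -5.2, 0.4]
finger_gap: -0.0
grasp_force: 3.0
```

Call:
step_arm:
  deltas:
    - [0.02,0,0,0]
    - [0.025,0,0,0]
    - [0.025,0,0,0]
    - [0.025,0,0,0]
    - [0.025,0,0,0]
    - [0.025,0,0,0]
    - [0.025,0,0,0]
    - [0.025,0,0,0]

```text
t: 20.85
eef_pos: [0.5984, -0.0298, 0.0101]
ee_rot: [[0.094, 0.996, -0.001], [0.996, -0.094, -0.002], [-0.002, -0.0, -1.0]]
ft_force: [-1.3, -6.3, -0.1]
finger_gap: 0.0001
grasp_force: 3.1
```

Call:
step_arm:
  deltas:
    - [0.025,0,0,0]
    - [0.03,0,0,0]
    - [0.03,0,0,0]
    - [0.03,0,0,0]
    - [0.03,0,0,0]
    - [0.03,0,0,0]
    - [0.03,0,0,0]

```text
t: 21.72
eef_pos: [0.6003, -0.0094, 0.0101]
ee_rot: [[0.094, 0.996, -0.001], [0.996, -0.094, -0.002], [-0.002, -0.001, -1.0]]
ft_force: [-2.2, -5.9, -0.1]
finger_gap: -0.0002
grasp_force: 3.1
```

Run:
```python
from h import *
s,R=state(); togo(np.array([.60263,.01618,.010])+R@np.array([-.075+.0856,.0002,0]),R,s)
```

```text
t 21.73 tcp [ 0.6003 -0.0094  0.0101] yaw 84.59 F [-2.21 -5.88 -0.11] gap -0.0002 gf 3.1
tool delta mm [36.3  0.1  0. ]
```

Call:
step_arm:
  deltas:
    - [0.03,0,0,0]
    - [0.03,0,0,0]
    - [0.03,0,0,0]
    - [0.03,0,0,0]
    - [0.03,0,0,0]
    - [0.03,0,0,0]
    - [0.03,0,0,0]
    - [0.03,0,0,0]
    - [0.03,0,0,0]
    - [0.02,0,0,0]

```text
t: 22.98
eef_pos: [0.6028, 0.0196, 0.0101]
ee_rot: [[0.094, 0.996, -0.001], [0.996, -0.094, -0.002], [-0.002, -0.001, -1.0]]
ft_force: [-3.1, -5.9, 1.8]
finger_gap: 0.0003
grasp_force: 3.0
```

Call:
step_arm:
  deltas:
    - [0.015,0,0,0]
    - [0.015,0,0,0]
    - [0.01,0,0,0]
    - [0.01,0,0,0]

```text
t: 23.48
eef_pos: [0.6033, 0.0245, 0.0101]
ee_rot: [[0.094, 0.996, -0.001], [0.996, -0.094, -0.002], [-0.002, -0.001, -1.0]]
ft_force: [-3.4, -5.5, 2.9]
finger_gap: 0.0001
grasp_force: 3.0
```

Expected home is about 2 mm further on, so I'll use small steps until the force rises.

Call:
step_arm:
  deltas:
    - [0.008,0,0,0]
    - [0.008,0,0,0]
    - [0.004,0,0,0]

```text
t: 23.85
eef_pos: [0.6034, 0.0256, 0.0101]
ee_rot: [[0.095, 0.996, -0.001], [0.995, -0.095, -0.004], [-0.004, -0.001, -1.0]]
ft_force: [-3.3, -11.0, 1.1]
finger_gap: -0.0004
grasp_force: 5.5
```

Call:
step_arm:
  deltas:
    - [0.005,0,0,0]
    - [0.005,0,0,0]
    - [0,0,0,0]

```text
t: 24.22
eef_pos: [0.6034, 0.0257, 0.0101]
ee_rot: [[0.095, 0.995, -0.002], [0.995, -0.095, -0.005], [-0.006, -0.001, -1.0]]
ft_force: [-5.0, -14.0, 2.9]
finger_gap: 0.0004
grasp_force: 7.1
```

The tray stopped and the force rose to 14 N, so it is at the stop. I'll back off, lift, and check.

Call:
step_arm:
  deltas:
    - [-0.03,0,0,0]
    - [-0.15,0,0,0]
    - [-0.2,0,-0.2,0]
    - [-0.2,0,-0.4,0]
    - [0,0,-0.2,0]
    - [0,0,0,0]
    - [0,0,0,0]

```text
t: 25.1
eef_pos: [0.5981, -0.0287, 0.0891]
ee_rot: [[0.093, 0.996, -0.001], [0.996, -0.093, 0.0], [0.0, -0.001, -1.0]]
ft_force: [-0.4, 0.5, 0.3]
finger_gap: 0.0
grasp_force: 0.0
```

Run:
```python
from h import *
s,R=state()
im,ci=snap("w6","wrist"); p=proj(np.array([.60263,.01618,.0195])+R@np.array([.0256,0,0]),ci)[0]; print("case edge",p); u,v=p.astype(int)
a=max(v-60,0); cv2.imwrite("pics/w6c.png",cv2.resize(im[a:a+120,u-80:u+80],None,fx=5,fy=5,interpolation=2)); print(a,u)
```

```text
t 25.1 tcp [ 0.5981 -0.0287  0.0891] yaw 84.67 F [-0.38  0.5   0.25] gap 0.0 gf 0.0
case edge [322.70399756 111.30274317]
51 322
```

View pics/w6c.png

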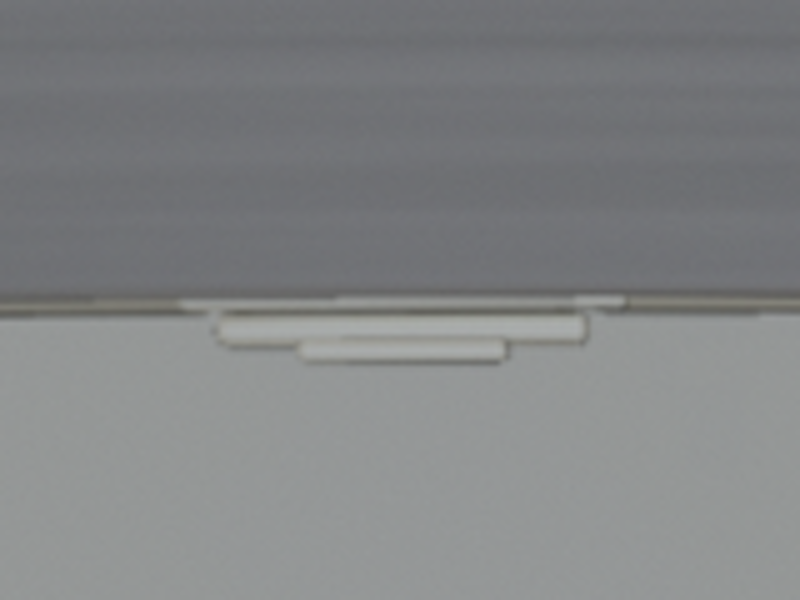

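The lip, at crop rows 315–345, sits flush against the case with no grey plate visible, so the tray is home. The robot is clear of everything.

```bash
python3 -c "
from workcell import manip
print(manip.close_job())"
```

```text
the job is handed in; nothing more can be done
None
```

The coin cell is seated in the pocket (its top measured 16.7 mm under a light press) and the tray is pushed fully home against its stop; I handed the job in at about 25 s, with no verdict shown.

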